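Fill the file-handle rack from the revolving bin

ROBOT

A 6-joint arm with a two-finger parallel gripper is mounted at the origin on the work surface. World frame = base frame: x ahead of the robot, y to its left, z up, the work surface at z = 0. Lengths are in mm, angles in rad, forces in N, time in s.
With the tool pointing down it reaches from about 350 to 975 mm from the base axis. Payload 17.4 kg.
Tool frame: the origin (TCP) lies at the very end of the fingers, on their centre line; the grasp point (between the pads) lies 19 mm behind it; z points along the fingers, y is the line along which they close (so a half turn about z gives the same grasp; the last joint's range is limited). The gripper opens to 85 mm and grips with 20 to 120 N. Pads are 22 mm wide; open, the fingers measure 114 mm over their backs; the gripper's body (76 mm by 85 mm) begins 54 mm behind the grasp point. The pads swing forward as they close: fully open they stand 13 mm farther back than shut.
Start: joints at [-1.159, 0.116, 1.442, -0, 1.584, -0.038], TCP at [293.472, -607.871, 231.303] pointing down, gripper open.
Joint ranges: [-2.83, 2.83], [-0.83, 2.19], [0.07, 2.5], [-1.14, 4.28], [0.01, 3], [-2.97, 2.97]. Speed limits (rad/s): [1.89, 1.89, 2.22, 3.14, 3.14, 3.14].

INTERFACE

Orientations are given as [roll, pitch, yaw] about the fixed x, y, z axes, in that order (R = Rz(yaw) Ry(pitch) Rx(roll)).
In Python, from bench import r gives the robot as it stands.
- The arm moves only by the shell command python3 -m jog 'ROWS' [FORCE]. ROWS is JSON, a list that holds one entry, the list of rows, each a list of 7 numbers: the shift along the tool's x, y, z scaled (see below), then the turn, a rotation vector about the tool's x, y, z scaled (see below), then the gripper's target within -1 to 1 (fully open at 1, half-way at 0, shut at -1). A call has 1 to 8 rows; each row shifts and turns the commanded pose from where the row before left it, along the tool's axes as they then stand; what a row does not reach is not made up. The controller multiplies each number of a shift by 0.03 m and each number of a turn by 360 degrees. A row lasts 1/8 s, in which the tool goes at most 62.5 mm and 10.7 degrees, less where a joint would pass 70% of its speed; a pose out of reach is approached as far as the arm can. A call with a number of a shift or a turn outside -1 to 1 is refused whole. A call with a gripper value outside its range is refused whole. The fingers move at their own pace and stop on an object; FORCE is the grip in N (left out, the last holds). Time passes only in rows, so rows that do not move let the fingers close. It gives the time, the measured TCP pose, the force, the opening and the grip force at its end, in the units of the state.
- r.get_state(): the state, without advancing time (a new reading comes with each control period).
- r.snapshot(name): name is "side" or "top" or "wrist"; returns a dict with "pixels" (384x512x3 uint8, blue, green, red), "fx", "fy", "cx", "cy" (pixels), "dist" ([k1, k2, p1, p2, k3] as OpenCV has them; the pictures are not rectified), "R" (3x3) and "t" (3): a world point X has camera coordinates R X + t. Camera axes: x right, y down, z forward; pixel columns grow to the right and rows downward; lengths in mm; the calibration is good to about 2 mm. A picture is of the moment at which its call begins. There is no depth.
- r.finish_job(): hands the job in; it is judged then, once.
The state is a dict: "t": time; "q": joint angles; "joint_vel": joint speeds; "tau": joint torques, N m; "ee_pos": TCP position; "tool_rot": TCP orientation; "wrist_force": force on the tool from outside, world axes, zero at the start; "wrist_torque": the same for the moment, N m; "width": finger opening in mm; "gripper_force": force on a finger pad.
Only numpy, scipy, OpenCV 4.12 (cv2) and the standard library are available. Lean on these libraries where they do the work, as an engineer would, in place of code of your own. Each camera call takes 0.05 s, during which the arm holds its last target. There are 200 camera calls.

TASK

Fill every empty place of the file-handle rack with one spare handle from the revolving bin, laid flat down in its notches, turning the bin by its bar to bring each handle into the gap of the wire guard before you pick it. Leave the handles already in the rack and everything else on the bench alone; unused spares and the sanding block stay in the bin. When the rack is full, turn the bin until its wood-filled compartment stands in the middle of the gap, and let go.

Things in the scene. Friction and masses are not known exactly. Their poses are not given: they have to be found in the camera images.
- spare1: octagonal light wooden file handle, 110 mm long overall along its own x, 30 mm across its flats (wood from x = -55 to +35 mm, then a 23 mm thick brass ferrule to x = +55 mm); 0.06 to 0.11 kg; origin at its middle, on its axis; a spare, lying in one compartment of the revolving bin (one handle per compartment) with its long axis roughly along the bin's radius
- spare2: octagonal light wooden file handle, 110 mm long overall along its own x, 30 mm across its flats (wood from x = -55 to +35 mm, then a 23 mm thick brass ferrule to x = +55 mm); 0.06 to 0.11 kg; origin at its middle, on its axis; a spare, lying in one compartment of the revolving bin (one handle per compartment) with its long axis roughly along the bin's radius
- spare3: octagonal light wooden file handle, 110 mm long overall along its own x, 30 mm across its flats (wood from x = -55 to +35 mm, then a 23 mm thick brass ferrule to x = +55 mm); 0.06 to 0.11 kg; origin at its middle, on its axis; a spare, lying in one compartment of the revolving bin (one handle per compartment) with its long axis roughly along the bin's radius
- spare4: octagonal light wooden file handle, 110 mm long overall along its own x, 30 mm across its flats (wood from x = -55 to +35 mm, then a 23 mm thick brass ferrule to x = +55 mm); 0.06 to 0.11 kg; origin at its middle, on its axis; a spare, lying in one compartment of the revolving bin (one handle per compartment) with its long axis roughly along the bin's radius
- fill1: octagonal light wooden file handle, 110 mm long overall along its own x, 30 mm across its flats (wood from x = -55 to +35 mm, then a 23 mm thick brass ferrule to x = +55 mm); 0.06 to 0.11 kg; origin at its middle, on its axis; already lying in the rack at the start (in place1); may be absent (None), and then that place of the rack is empty; leave those present where they are
- fill2: octagonal light wooden file handle, 110 mm long overall along its own x, 30 mm across its flats (wood from x = -55 to +35 mm, then a 23 mm thick brass ferrule to x = +55 mm); 0.06 to 0.11 kg; origin at its middle, on its axis; already lying in the rack at the start (in place2); may be absent (None), and then that place of the rack is empty; leave those present where they are
- fill3: octagonal light wooden file handle, 110 mm long overall along its own x, 30 mm across its flats (wood from x = -55 to +35 mm, then a 23 mm thick brass ferrule to x = +55 mm); 0.06 to 0.11 kg; origin at its middle, on its axis; already lying in the rack at the start (in place3); may be absent (None), and then that place of the rack is empty; leave those present where they are
- fill4: octagonal light wooden file handle, 110 mm long overall along its own x, 30 mm across its flats (wood from x = -55 to +35 mm, then a 23 mm thick brass ferrule to x = +55 mm); 0.06 to 0.11 kg; origin at its middle, on its axis; already lying in the rack at the start (in place4); may be absent (None), and then that place of the rack is empty; leave those present where they are
- fill5: octagonal light wooden file handle, 110 mm long overall along its own x, 30 mm across its flats (wood from x = -55 to +35 mm, then a 23 mm thick brass ferrule to x = +55 mm); 0.06 to 0.11 kg; origin at its middle, on its axis; already lying in the rack at the start (in place5); may be absent (None), and then that place of the rack is empty; leave those present where they are
- place1 (a point): place 1 of 5 in the fixed rack, 62 mm apart (place1 at the rack's -y end): where the middle of a handle belongs, 15 mm above the rack's bed (150 x 340 x 10 mm); x is the way the handle lies (either way round). It lies in 40 mm wide notches of two toothed strips, 14 mm thick and 18 mm high, centred 36 mm either side along x; the 58 mm between the strips are free for fingers
- place2 (a point): place 2 of 5 in the fixed rack, 62 mm apart (place1 at the rack's -y end): where the middle of a handle belongs, 15 mm above the rack's bed (150 x 340 x 10 mm); x is the way the handle lies (either way round). It lies in 40 mm wide notches of two toothed strips, 14 mm thick and 18 mm high, centred 36 mm either side along x; the 58 mm between the strips are free for fingers
- place3 (a point): place 3 of 5 in the fixed rack, 62 mm apart (place1 at the rack's -y end): where the middle of a handle belongs, 15 mm above the rack's bed (150 x 340 x 10 mm); x is the way the handle lies (either way round). It lies in 40 mm wide notches of two toothed strips, 14 mm thick and 18 mm high, centred 36 mm either side along x; the 58 mm between the strips are free for fingers
- place4 (a point): place 4 of 5 in the fixed rack, 62 mm apart (place1 at the rack's -y end): where the middle of a handle belongs, 15 mm above the rack's bed (150 x 340 x 10 mm); x is the way the handle lies (either way round). It lies in 40 mm wide notches of two toothed strips, 14 mm thick and 18 mm high, centred 36 mm either side along x; the 58 mm between the strips are free for fingers
- place5 (a point): place 5 of 5 in the fixed rack, 62 mm apart (place1 at the rack's -y end): where the middle of a handle belongs, 15 mm above the rack's bed (150 x 340 x 10 mm); x is the way the handle lies (either way round). It lies in 40 mm wide notches of two toothed strips, 14 mm thick and 18 mm high, centred 36 mm either side along x; the 58 mm between the strips are free for fingers
- bin (a joint): turn of the revolving bin about its upright axle, rad, growing counter-clockwise seen from above, 0 where it stood at the start; turns between -12.6 and 12.6, stays where left (friction 0.12 N m). Round tray, 370 mm diameter, floor 30 mm above the bench; rim and six radial dividers, 12 mm high above the floor, make six 60 degree compartments
- bar (a point): on the axle, 118 mm above the bench, where to grip the bin's turning bar: dark wooden bar 72 mm long (along this point's x), 22 mm thick, from 90 to 132 mm above the bench, on a round hub of 70 mm diameter; this frame turns with the bin; the bar looks the same after a half turn
- gap (a point): middle of the gap in the fixed steel wire guard over the bin, 118 mm from the axle, 62 mm above the bench; x points to the axle. The gap is a sector 42 degrees either side, open from above. Elsewhere radial wires and three rings, 76 to 82 mm above the bench, 51 to 209 mm from the axle, with narrow spaces between, bar picking; five 14 mm posts, 84 mm tall, stand 201 mm from the axle, two of them 48 degrees either side of the gap's middle
- lid (a point): small brass knob (7 mm radius, 8 mm high) on top of the solid dark wood that fills one of the six compartments, 118 mm from the axle, this point 62 mm above the bench; turns with the bin; the bin is shut when this point stands at the middle of the gap
- block: cork-faced sanding block, 75 x 45 x 28 mm, lying in the compartment opposite the wood-filled one; stays in the bin; origin at the centre of its underside
- tote: loose unfinished saw handle, flat, about 130 x 155 x 22 mm, beyond the rack; not part of the job, leave alone
- backsaw: backsaw, 380 mm long, lying at the right of the bench; origin in its wooden handle; not part of the job, leave alone
- mallet: wooden mallet, about 310 mm long, head 70 x 120 x 65 mm, at the left of the bench; origin in its handle near the head; not part of the job, leave alone
- glue: yellow glue bottle, 60 mm wide, 150 mm high, at the back of the bench; not part of the job, leave alone
- tin: round steel wax tin, 66 mm wide, 35 mm high, near the robot, between rack and bin; not part of the job, leave alone
Things that resemble listed ones, but are neither listed nor needed, are in the scene too. Leave any green look-alike of the spare2 alone.

How it is judged (in metres and radians):
On the way, in this order (a step that is already met when the one before it is completed fails the run):
1. every place of the rack holds a handle (((horizontal distance between spare1 and place1 below 0.022 m and z of spare1 in the frame of place1 below 0.006 m and angle between the x axis of spare1 and the x axis of place1, either way round below 0.25 rad) or (horizontal distance between spare2 and place1 below 0.022 m and z of spare2 in the frame of place1 below 0.006 m and angle between the x axis of spare2 and the x axis of place1, either way round below 0.25 rad) or (horizontal distance between spare3 and place1 below 0.022 m and z of spare3 in the frame of place1 below 0.006 m and angle between the x axis of spare3 and the x axis of place1, either way round below 0.25 rad) or (horizontal distance between spare4 and place1 below 0.022 m and z of spare4 in the frame of place1 below 0.006 m and angle between the x axis of spare4 and the x axis of place1, either way round below 0.25 rad) or (horizontal distance between fill1 and place1 below 0.022 m and z of fill1 in the frame of place1 below 0.006 m and angle between the x axis of fill1 and the x axis of place1, either way round below 0.25 rad)) and ((horizontal distance between spare1 and place2 below 0.022 m and z of spare1 in the frame of place2 below 0.006 m and angle between the x axis of spare1 and the x axis of place2, either way round below 0.25 rad) or (horizontal distance between spare2 and place2 below 0.022 m and z of spare2 in the frame of place2 below 0.006 m and angle between the x axis of spare2 and the x axis of place2, either way round below 0.25 rad) or (horizontal distance between spare3 and place2 below 0.022 m and z of spare3 in the frame of place2 below 0.006 m and angle between the x axis of spare3 and the x axis of place2, either way round below 0.25 rad) or (horizontal distance between spare4 and place2 below 0.022 m and z of spare4 in the frame of place2 below 0.006 m and angle between the x axis of spare4 and the x axis of place2, either way round below 0.25 rad) or (horizontal distance between fill2 and place2 below 0.022 m and z of fill2 in the frame of place2 below 0.006 m and angle between the x axis of fill2 and the x axis of place2, either way round below 0.25 rad)) and ((horizontal distance between spare1 and place3 below 0.022 m and z of spare1 in the frame of place3 below 0.006 m and angle between the x axis of spare1 and the x axis of place3, either way round below 0.25 rad) or (horizontal distance between spare2 and place3 below 0.022 m and z of spare2 in the frame of place3 below 0.006 m and angle between the x axis of spare2 and the x axis of place3, either way round below 0.25 rad) or (horizontal distance between spare3 and place3 below 0.022 m and z of spare3 in the frame of place3 below 0.006 m and angle between the x axis of spare3 and the x axis of place3, either way round below 0.25 rad) or (horizontal distance between spare4 and place3 below 0.022 m and z of spare4 in the frame of place3 below 0.006 m and angle between the x axis of spare4 and the x axis of place3, either way round below 0.25 rad) or (horizontal distance between fill3 and place3 below 0.022 m and z of fill3 in the frame of place3 below 0.006 m and angle between the x axis of fill3 and the x axis of place3, either way round below 0.25 rad)) and ((horizontal distance between spare1 and place4 below 0.022 m and z of spare1 in the frame of place4 below 0.006 m and angle between the x axis of spare1 and the x axis of place4, either way round below 0.25 rad) or (horizontal distance between spare2 and place4 below 0.022 m and z of spare2 in the frame of place4 below 0.006 m and angle between the x axis of spare2 and the x axis of place4, either way round below 0.25 rad) or (horizontal distance between spare3 and place4 below 0.022 m and z of spare3 in the frame of place4 below 0.006 m and angle between the x axis of spare3 and the x axis of place4, either way round below 0.25 rad) or (horizontal distance between spare4 and place4 below 0.022 m and z of spare4 in the frame of place4 below 0.006 m and angle between the x axis of spare4 and the x axis of place4, either way round below 0.25 rad) or (horizontal distance between fill4 and place4 below 0.022 m and z of fill4 in the frame of place4 below 0.006 m and angle between the x axis of fill4 and the x axis of place4, either way round below 0.25 rad)) and ((horizontal distance between spare1 and place5 below 0.022 m and z of spare1 in the frame of place5 below 0.006 m and angle between the x axis of spare1 and the x axis of place5, either way round below 0.25 rad) or (horizontal distance between spare2 and place5 below 0.022 m and z of spare2 in the frame of place5 below 0.006 m and angle between the x axis of spare2 and the x axis of place5, either way round below 0.25 rad) or (horizontal distance between spare3 and place5 below 0.022 m and z of spare3 in the frame of place5 below 0.006 m and angle between the x axis of spare3 and the x axis of place5, either way round below 0.25 rad) or (horizontal distance between spare4 and place5 below 0.022 m and z of spare4 in the frame of place5 below 0.006 m and angle between the x axis of spare4 and the x axis of place5, either way round below 0.25 rad) or (horizontal distance between fill5 and place5 below 0.022 m and z of fill5 in the frame of place5 below 0.006 m and angle between the x axis of fill5 and the x axis of place5, either way round below 0.25 rad))), for 0.2 s.
2. the bin is turned until its wood-filled compartment stands in the gap (horizontal distance between lid and gap below 0.025 m), for 0.2 s.
At the end, for the whole second after the job is handed in: Every place holds a handle (its middle within 22 mm, lying down within 6 mm, 0.25 rad); the first ones are still there; unused spares and the sanding block lie in the bin; the knob on the wood-filled compartment is within 25 mm of the middle of the gap, all at rest (all of step 1 and ((horizontal distance between spare1 and bar below 0.185 m and height (world z) of spare1 between 0.035 and 0.072 m) or distance between spare1 and place1 below 0.022 m or distance between spare1 and place2 below 0.022 m or distance between spare1 and place3 below 0.022 m or distance between spare1 and place4 below 0.022 m or distance between spare1 and place5 below 0.022 m) and ((horizontal distance between spare2 and bar below 0.185 m and height (world z) of spare2 between 0.035 and 0.072 m) or distance between spare2 and place1 below 0.022 m or distance between spare2 and place2 below 0.022 m or distance between spare2 and place3 below 0.022 m or distance between spare2 and place4 below 0.022 m or distance between spare2 and place5 below 0.022 m) and ((horizontal distance between spare3 and bar below 0.185 m and height (world z) of spare3 between 0.035 and 0.072 m) or distance between spare3 and place1 below 0.022 m or distance between spare3 and place2 below 0.022 m or distance between spare3 and place3 below 0.022 m or distance between spare3 and place4 below 0.022 m or distance between spare3 and place5 below 0.022 m) and ((horizontal distance between spare4 and bar below 0.185 m and height (world z) of spare4 between 0.035 and 0.072 m) or distance between spare4 and place1 below 0.022 m or distance between spare4 and place2 below 0.022 m or distance between spare4 and place3 below 0.022 m or distance between spare4 and place4 below 0.022 m or distance between spare4 and place5 below 0.022 m) and horizontal distance between block and bar below 0.185 m and height (world z) of block between 0.02 and 0.05 m and horizontal distance between fill1 and place1 below 0.022 m and z of fill1 in the frame of place1 below 0.006 m and angle between the x axis of fill1 and the x axis of place1, either way round below 0.25 rad and horizontal distance between fill2 and place2 below 0.022 m and z of fill2 in the frame of place2 below 0.006 m and angle between the x axis of fill2 and the x axis of place2, either way round below 0.25 rad and horizontal distance between fill3 and place3 below 0.022 m and z of fill3 in the frame of place3 below 0.006 m and angle between the x axis of fill3 and the x axis of place3, either way round below 0.25 rad and horizontal distance between fill4 and place4 below 0.022 m and z of fill4 in the frame of place4 below 0.006 m and angle between the x axis of fill4 and the x axis of place4, either way round below 0.25 rad and horizontal distance between fill5 and place5 below 0.022 m and z of fill5 in the frame of place5 below 0.006 m and angle between the x axis of fill5 and the x axis of place5, either way round below 0.25 rad and linear speed of each of spare1, spare2, spare3, spare4 below 0.03 m/s and horizontal distance between lid and gap below 0.025 m and velocity of joint bin between -0.05 and 0.05 rad/s); the robot touches nothing.
It fails at once if a handle that was already in the rack is moved more than 35 mm (distance of any of fill1, fill2, fill3, fill4, fill5 from where it was at the start of the episode above 0.035 m).
It fails at once if a bystander is moved more than 30 mm (distance of any of tote, backsaw, mallet, glue, tin from where it was at the start of the episode above 0.03 m).
Of fill1, fill2, fill3, fill4, fill5 only 1 to 2 are there at a start; the rules pass over those that are not, and their reading is None.
At some moment in a run one of spare1, spare2, spare3, spare4 may be knocked a few centimetres aside while the robot is not near it.
Once in a run the grip may slacken for a moment while it holds something.
It also fails if it takes over 210 s, if anything falls off the work surface, if the arm or the gripper's body presses on something with over 40 N, if the wrist force passes 120 N, or if a joint passes its speed limit or range.

## Working session

There is one attempt and no reset: what is moved stays moved. The work goes in short steps, Python scripts to look and compute and a shell command to move; the robot and the scene stay as the last step left them, time stands still between calls to the robot, and variables do not carry over. Pictures are saved under pics/ and viewed, at most 14 in all, crops included, and the job is handed in when it is done.

```bash
mkdir -p pics; ls; cat > h.py <<'E'
import numpy as np, cv2
from bench import r
def snap(n,f=None):
    s=r.snapshot(n)
    if f: cv2.imwrite('pics/'+f,s['pixels'])
    return s
def K(s): return np.array([[s['fx'],0,s['cx']],[0,s['fy'],s['cy']],[0,0,1.]])
def ray(s,uv,z):
    R=np.array(s['R']);t=np.array(s['t'])
    p=cv2.undistortPoints(np.array(uv,float).reshape(-1,1,2),K(s),np.array(s['dist'],float)).reshape(-1,2)
    d=np.c_[p,np.ones(len(p))]@R; c=-R.T@t
    return c+d*((z-c[2])/d[:,2])[:,None]
def proj(s,X):
    return cv2.projectPoints(np.array(X,float).reshape(-1,1,3),cv2.Rodrigues(np.array(s['R'],float))[0],np.array(s['t'],float),K(s),np.array(s['dist'],float))[0].reshape(-1,2)
E
python3 - <<'E'
from h import *
a=snap('top','top0.png');b=snap('side','side0.png')
for s in(a,b): print(-np.array(s['R']).T@s['t'],s['fx'])
st=r.get_state();print(st)
E
```

```text
pics
[ 380.8465161    23.75847829 1370.16405233] 403.17239799816366
[ 328.10037537 1410.85802514  900.06912873] 419.68262399532944
{'t': 0.1, 'q': array([-1.15878400e+00,  1.16430558e-01,  1.44220936e+00,  6.31843958e-06,
        1.58399443e+00, -3.77949500e-02]), 'joint_vel': array([ 0.00154874, -0.00207787, -0.00101041, -0.00042146,  0.00056092,
        0.00108232]), 'tau': array([ 2.27030047e-03, -7.33660913e+01, -6.33790541e+01, -7.38676363e-05,
        5.20641130e-03, -1.77496963e-05]), 'ee_pos': array([ 293.41162282, -607.70060946,  230.63425858]), 'tool_rot': array([-3.14055194e+00, -4.56750332e-05,  4.49807331e-01]), 'wrist_force': array([0.467945  , 0.90377528, 0.50402222]), 'wrist_torque': array([0.01990569, 0.0063697 , 0.02007488]), 'gripper_force': 0.0, 'width': 85.46954929571086}
```

View pics/top0.png

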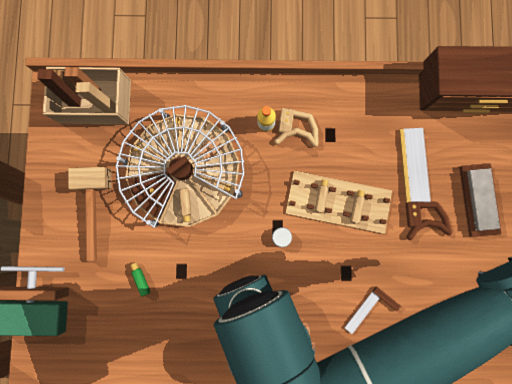

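View pics/side0.png

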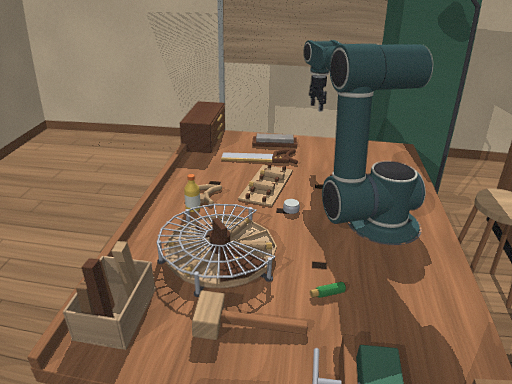

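Top view: the bin is at about (180,168) with its gap towards (190,205), a handle already in it. The rack is at (339,203) with 2 handles. A green look-alike lies on the bench at (139,278). Next I'll enlarge the bin and rack.

```bash
python3 - <<'E'
from h import *
a=snap('top')
im=a['pixels']
b=cv2.resize(im[95:240,105:250],(580,580),interpolation=cv2.INTER_CUBIC)
cv2.imwrite('pics/bin.png',b)
c=cv2.resize(im[160:245,275:405],(780,510),interpolation=cv2.INTER_CUBIC)
cv2.imwrite('pics/rack.png',c)
for n,uv,z in [('axle',[180,168],132),('rackc',[339,203],10),('tin',[282,237],35),('gap handle',[183,205],45),('posts',[[152,223],[239,194]],84)]:
    print(n,ray(a,uv,z).round(0))
E
```

```text
axle [[578. 288. 132.]]
rackc [[ 484. -227.   10.]]
tin [[368. -35.  35.]]
gap handle [[468. 293.  45.]]
posts [[407. 381.  84.]
 [503. 106.  84.]]
```

View pics/bin.png

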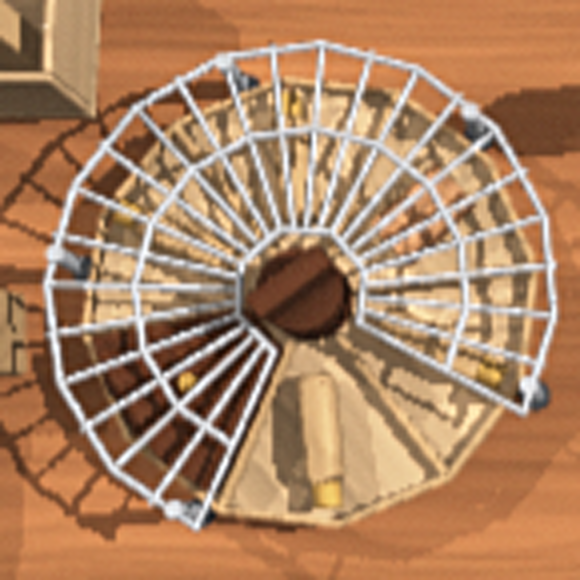

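View pics/rack.png

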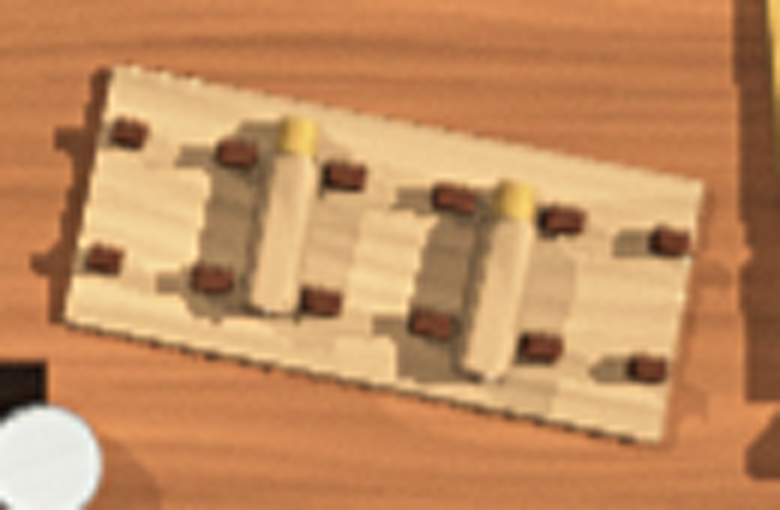

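The crops show:
- **Bin, clockwise in the crop from the knob (187,380):** left-upper handle (ferrule at 125,210), top handle (293,105), cork block (425,215), right-lower handle (490,370), gap handle (322,440). The block sits opposite the knob, as described.
- **Rack:** the columns left to right (places 5 to 1) read empty, full, empty, full, empty. So places 5, 3 and 1 need a handle.

The green-gripped look-alike at (139,278) stays untouched.

```bash
cat >> h.py <<'E'
def blobs(mask,lo,hi):
    n,l,st,c=cv2.connectedComponentsWithStats(mask.astype(np.uint8))
    return [(c[i],st[i,4]) for i in range(1,n) if lo<=st[i,4]<=hi]
E
python3 - <<'E'
from h import *
from scipy.optimize import least_squares
a=snap('top'); im=a['pixels'].astype(int)
# teeth
roi=np.zeros(im.shape[:2],bool); roi[160:245,275:395]=1
m=(im.max(2)<110)&(im[...,2]>im[...,0]+15)&roi
B=blobs(m,6,60); P=ray(a,[b[0] for b in B],26); 
for b,p in zip(B,P): print(b[0].round(1),b[1],p.round(0))
# posts
pc=np.array([[228,62],[472,112],[533,388],[183,510],[60,262]])/4+[105,95]
Q=ray(a,pc,84)[:,:2]
f=least_squares(lambda c:np.hypot(*(Q-c[:2]).T)-201,[575,288]); c=f.x
print('axle',c,'res',f.fun)
ang=np.degrees(np.arctan2(*(Q-c).T[::-1]));print(ang)
for n,uv,z in [('knob',[187,380],66),('ferr gap',[328,492],42),('handle butt',[317,378],45),('bar',[297,293],132),('fer R',[490,370],42),('ferrTop',[293,105],42),('ferL',[125,210],42)]:
    p=ray(a,np.array(uv)/4+[105,95],z)[0][:2]; print(n,p.round(0),np.hypot(*(p-c)).round(0),np.degrees(np.arctan2(*(p-c)[::-1])).round(1))
E
```

```text
[291.3 174.3] 7 [578. -65.  26.]
[295.6 182.4] 14 [550. -79.  26.]
[313.5 186.4] 17 [ 537. -139.   26.]
[330.9 189.9] 15 [ 526. -198.   26.]
[287.4 192.9] 9 [515. -52.  26.]
[350.4 194.3] 21 [ 512. -263.   26.]
[366.5 197. ] 14 [ 504. -316.   26.]
[384.9 200.4] 18 [ 493. -377.   26.]
[291.4 203.5] 13 [479. -66.  26.]
[309.4 207.3] 15 [ 467. -126.   26.]
[326.5 210.2] 12 [ 458. -183.   26.]
[346.8 214.2] 23 [ 446. -250.   26.]
[363.1 218.2] 16 [ 433. -304.   26.]
[278.2 223.1] 45 [413. -22.  26.]
[381.6 221.6] 18 [ 423. -365.   26.]
axle [586.3961311  294.43420224] res [ 0.26667569 -2.09563027 -0.20324897 -1.5149504  -0.97970069]
[  20.22944682  -41.35224704 -112.43985112  152.88951042   83.95330618]
knob [515. 392.] 121.0 126.4
ferr gap [426. 279.] 161.0 -174.3
handle butt [520. 290.] 67.0 -176.4
bar [577. 290.] 10.0 -157.4
fer R [529. 148.] 158.0 -111.5
ferrTop [752. 319.] 167.0 8.4
ferL [660. 456.] 178.0 65.7
```

```bash
cat >> h.py <<'E'
from scipy.spatial.transform import Rotation as Ro
def go(x,y,z,yaw=None):
    "tool-axis shift in row units (30 mm) to a world point, turn units about tool z"
    s=r.get_state(); R=Ro.from_euler('xyz',s['tool_rot'])
    d=R.inv().apply(np.array([x,y,z])-s['ee_pos'])/30
    y0=s['tool_rot'][2]; o='shift %s'%d.round(2)
    if yaw is not None:
        a=(yaw-y0); o+=' turn z %.4f (mod pi: %.4f)'%(-a/2/np.pi, -((a+np.pi/2)%np.pi-np.pi/2)/2/np.pi)
    print(o,'yaw %.3f q6 %.2f t %.1f pos %s tilt %s'%(y0,s['q'][5],s['t'],s['ee_pos'].round(1),s['tool_rot'][:2].round(3)))
E
python3 -c "
from h import *
go(540,275,300,0.35)"
```

```text
shift [ 20.2  -22.93  -2.29] turn z 0.0159 (mod pi: 0.0159) yaw 0.450 q6 -0.04 t 0.2 pos [ 293.4 -607.8  230.9] tilt [-3.141  0.   ]
```

```bash
python3 -m jog '[[[0.7,-0.8,-0.29,0,0,0,1],[0.85,-0.95,-0.29,0,0,0,1],[0.85,-0.95,-0.29,0,0,0,1],[0.85,-0.95,-0.29,0,0,0,1],[0.85,-0.95,-0.29,0,0,0,1],[0.85,-0.95,-0.29,0,0,0,1],[0.85,-0.95,-0.29,0,0,0,1],[0.85,-0.95,-0.29,0,0,0,1]]]'
python3 -m jog '[[[0.85,-0.95,0,0,0,0,1],[0.85,-0.95,0,0,0,0,1],[0.85,-0.95,0,0,0,0,1],[0.85,-0.95,0,0,0,0,1],[0.85,-0.95,0,0,0,0,1],[0.85,-0.95,0,0,0,0,1],[0.85,-0.95,0,0,0,0,1],[0.85,-0.95,0,0,0,0,1]]]'
python3 -m jog '[[[0.85,-0.95,0,0,0,0,1],[0.85,-0.95,0,0,0,0,1],[0.85,-0.95,0,0,0,0,1],[0.85,-0.95,0,0,0,0,1],[0.85,-0.95,0,0,0,0,1],[0.85,-0.95,0,0,0,0,1],[0.7,-0.95,0,0,0,0,1],[0,0,0,0,0,0,1]]]'
python3 - <<'E'
from h import *
go(540,275,300,0.35)
a=snap('wrist','w1.png');b=snap('top')
go(540,275,300)
print('cam',-np.array(a['R']).T@a['t'])
E
```

```text
t: 1.2
ee_pos: [376.1, -318.6, 301.2]
tool_rot: [3.142, -0.0, 0.45]
wrist_force: [0.6, -0.0, -0.2]
width: 85.3
gripper_force: 0.0
t: 2.2
ee_pos: [460.6, -24.5, 300.9]
tool_rot: [3.142, -0.0, 0.45]
wrist_force: [0.3, -0.3, 0.4]
width: 85.6
gripper_force: 0.0
t: 3.2
ee_pos: [530.5, 231.3, 300.2]
tool_rot: [-3.141, 0.001, 0.452]
wrist_force: [0.1, 0.4, -0.4]
width: 85.4
gripper_force: 0.0
shift [ 0.92 -1.17  0.  ] turn z 0.0162 (mod pi: 0.0162) yaw 0.452 q6 1.49 t 3.2 pos [530.5 231.3 300.2] tilt [-3.141e+00  1.000e-03]
shift [ 0.95 -1.23  0.02] yaw 0.450 q6 1.48 t 3.3 pos [530.4 229.5 300.7] tilt [3.141e+00 1.000e-03]
cam [605.83676243 267.92268626 442.87929074]
```

View pics/w1.png

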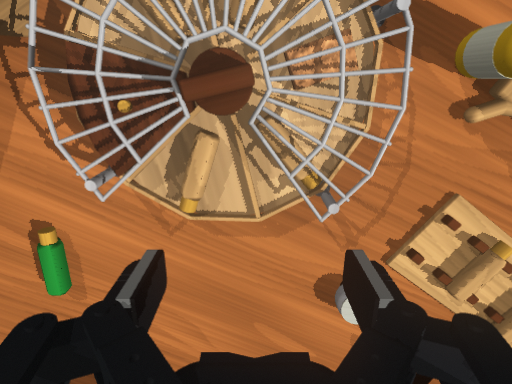

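The wrist view shows the bar running from (180,92) to (255,70), the knob at (124,106), the gap handle from (207,138) to (190,208), and gap posts at (93,185) and (333,208).

```bash
cat >> h.py <<'E'
AX=np.array([586,294.])
def pol(p,c=None):
    p=np.atleast_2d(p)[:,:2]-(AX if c is None else c); return np.c_[np.hypot(*p.T),np.degrees(np.arctan2(p[:,1],p[:,0]))].round(1)
E
python3 - <<'E'
from h import *
from scipy.optimize import least_squares
a=snap('wrist')
Q=ray(a,[[93,185],[333,208],[400,5]],84)[:,:2]
c=least_squares(lambda c:np.hypot(*(Q-c).T)-201,AX);print('axle',c.x,c.fun,pol(Q,c.x)[:,1])
# hub circle top (z~90?) and bar
im=a['pixels'].astype(int); roi=np.zeros(im.shape[:2],bool); roi[40:125,170:265]=1
m=((im.max(2)<100)&(im[...,2]>im[...,0]+12)&roi).astype(np.uint8)
cn=max(cv2.findContours(m,0,2)[0],key=cv2.contourArea);print('hub',cv2.minEnclosingCircle(cn),cv2.contourArea(cn))
e=ray(a,[[180,92],[255,70]],132);print('bar ends',e.round(0),e.mean(0).round(0),np.degrees(np.arctan2(*(e[1]-e[0])[1::-1])),np.hypot(*(e[1]-e[0])[:2]))
print('knob',pol(ray(a,[124,106],66),c.x),'handle',pol(ray(a,[[207,138],[190,208]],58),c.x))
cv2.imwrite('pics/w1c.png',cv2.resize(im[20:140,150:290].astype(np.uint8),None,fx=5,fy=5,interpolation=2))
E
```

```text
axle [587.36189313 298.42440805] [-2.87796288  0.83124535 -3.0648196 ] [ 152.8 -112.1  -42.8]
hub ((212.66477966308594, 81.59003448486328), 39.15514373779297) 3207.0
bar ends [[564. 324. 132.]
 [613. 269. 132.]] [589. 297. 132.] -48.85832954774797 74.09102562734789
knob [[118.5 129.4]] handle [[  70.2 -171.8]
 [ 167.9 -171. ]]
```

View pics/w1c.png

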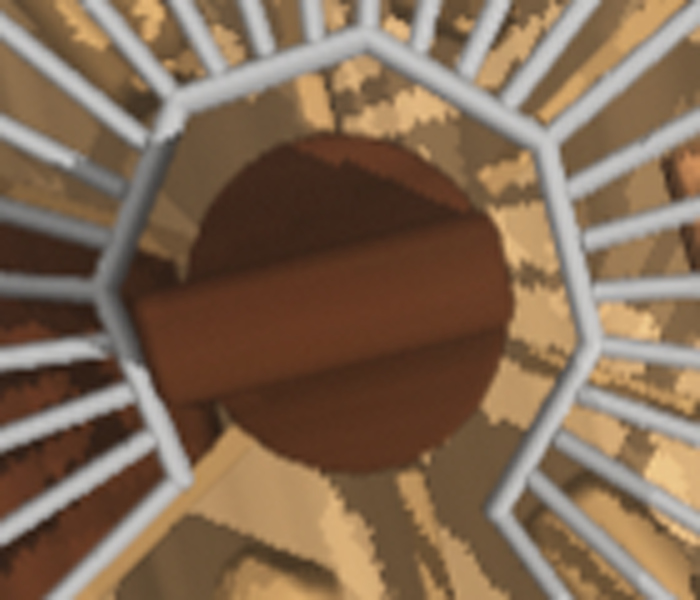

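```bash
python3 -m jog '[[[0,0,0,0,0,-0.029,1],[0,0,0,0,0,-0.029,1],[0,0,0,0,0,-0.029,1],[0,0,0,0,0,-0.029,1],[0,0,0,0,0,-0.029,1],[0,0,0,0,0,-0.029,1],[0,0,0,0,0,-0.029,1],[0,0,0,0,0,-0.029,1]]]'
python3 -m jog '[[[0,0,0,0,0,-0.029,1],[0,0,0,0,0,-0.029,1],[0,0,0,0,0,-0.002,1],[0,0,0,0,0,0,1]]]'
python3 - <<'E'
from h import *
go(587,297,105,np.radians(132))
a=snap('wrist','w2.png')
E
```

```text
t: 4.35
ee_pos: [530.4, 228.4, 301.2]
tool_rot: [3.141, 0.0, 1.912]
wrist_force: [0.6, 1.0, 0.0]
width: 85.2
gripper_force: 0.0
t: 4.85
ee_pos: [530.5, 229.0, 301.1]
tool_rot: [3.141, 0.0, 2.28]
wrist_force: [-0.4, 0.5, -0.9]
width: 85.4
gripper_force: 0.0
shift [0.49 2.9  6.54] turn z -0.0038 (mod pi: -0.0038) yaw 2.280 q6 -0.35 t 4.8 pos [530.5 229.  301.1] tilt [3.141 0.   ]
```

View pics/w2.png

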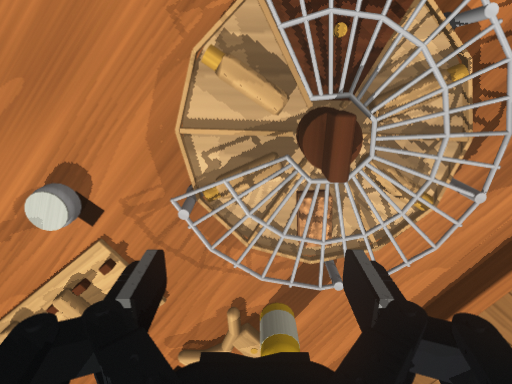

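The bar is now nearly along the image's vertical, from (343,112) to (338,180).

```bash
python3 - <<'E'
from h import *
a=snap('wrist')
e=ray(a,[[343,112],[338,180]],132);print(e.round(0),e.mean(0).round(1),np.degrees(np.arctan2(*(e[0]-e[1])[1::-1])),np.hypot(*(e[1]-e[0])[:2]))
print('knob',pol(ray(a,[341,30],66),[587,297]))
go(587,297,105,np.radians(132))
E
```

```text
[[560. 326. 132.]
 [606. 274. 132.]] [583.3 299.9 132. ] 131.67969121959763 69.54690496779436
knob [[120.  127.6]]
shift [0.48 2.9  6.53] turn z -0.0036 (mod pi: -0.0036) yaw 2.281 q6 -0.35 t 5.0 pos [530.5 229.2 301. ] tilt [3.141 0.   ]
```

```bash
python3 -m jog '[[[0.16,0.97,0.3,0,0,0,1],[0.16,0.97,0.5,0,0,0,1],[0.16,0.96,0.8,0,0,0,1],[0,0,1,0,0,0,1],[0,0,1,0,0,0,1],[0,0,1,0,0,0,1],[0,0,1,0,0,0,0.3],[0,0,0.7,0,0,0,0]]]' 
python3 -m jog '[[[0,0,0.2,0,0,0,-0.2],[0,0,0,0,0,0,-0.5],[0,0,0,0,0,0,-0.8],[0,0,0,0,0,0,-0.8],[0,0,0,0,0,0,-0.8]]]' 30
python3 -m jog '[[[0,0,0,0,0,0.02,-1],[0,0,0,0,0,0.029,-1],[0,0,0,0,0,0.029,-1],[0,0,0,0,0,0.029,-1],[0,0,0,0,0,0.02,-1],[0,0,0,0,0,0,-1]]]' 60
python3 - <<'E'
from h import *
s=r.get_state();print(s['wrist_force'],s['wrist_torque'])
a=snap('wrist','w3.png')
go(586,297,105)
E
```

```text
t: 5.95
ee_pos: [586.5, 297.1, 110.4]
tool_rot: [-3.141, -0.0, 2.283]
wrist_force: [-0.9, -0.5, -0.5]
width: 51.8
gripper_force: 0.0
t: 6.58
ee_pos: [588.0, 298.6, 106.3]
tool_rot: [3.137, 0.0, 2.285]
wrist_force: [14.9, 12.7, -14.8]
width: 21.3
gripper_force: 29.9
t: 7.32
ee_pos: [587.1, 298.5, 106.4]
tool_rot: [3.141, -0.002, 1.485]
wrist_force: [3.7, 10.1, -10.8]
width: 21.1
gripper_force: 61.2
[  3.73960452  10.14682144 -10.78358256] [ 1.75076364 -0.63510652  0.54477575]
shift [-0.05 -0.03  0.05] yaw 1.486 q6 0.52 t 7.4 pos [587.1 298.5 106.4] tilt [ 3.141e+00 -2.000e-03]
```

View pics/w3.png

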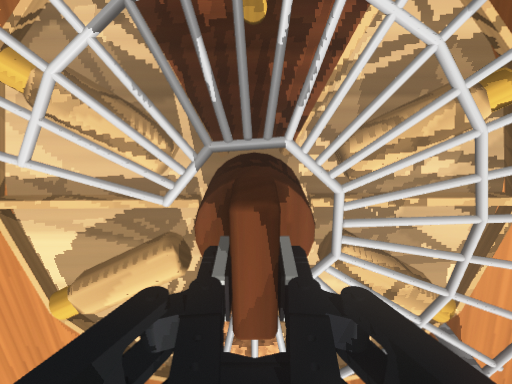

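The bin turned with the bar. The R spare is now in the gap, with its butt at (175,255) and ferrule at (62,303). I'll open the fingers, rise, and measure it.

```bash
python3 -m jog '[[[0,0,0,0,0,0,-0.2],[0,0,0,0,0,0,0.3],[0,0,0,0,0,0,0.3],[0,0,-1,0,0,0,0.3],[0,0,-1,0,0,0,0.3],[0,0,-1,0,0,0,0.3],[-1,0,-1,0,0,0,0.3],[-1,0,-1,0,0,0,0.3]]]'
python3 -m jog '[[[-1,0.7,-0.3,0,0,0,0.3],[-1,0.7,0,0,0,0,0.3],[0,0,0,0,0,0,0.3]]]'
python3 - <<'E'
from h import *
a=snap('wrist','w4.png');go(586,297,105)
E
```

```text
t: 8.38
ee_pos: [581.6, 236.9, 257.2]
tool_rot: [3.141, -0.0, 1.487]
wrist_force: [0.6, -0.7, 0.7]
width: 55.7
gripper_force: 0.0
t: 8.75
ee_pos: [619.4, 172.2, 265.1]
tool_rot: [3.141, 0.0, 1.484]
wrist_force: [-0.3, 0.8, -0.6]
width: 55.5
gripper_force: 0.0
shift [ 4.01 -1.45  5.33] yaw 1.485 q6 0.32 t 8.8 pos [618.9 173.3 265. ] tilt [ 3.142 -0.   ]
```

View pics/w4.png

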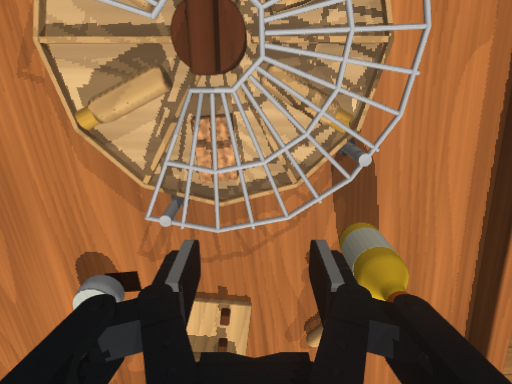

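The spare lies in the gap from its butt (166,85) to its ferrule tip (80,120). Post tops show at (166,220) and (364,159).

```bash
cat >> h.py <<'E'
AX=np.array([588,298.])
def handle(s,butt,tip,z=50):
    e=ray(s,[butt,tip],z); m=e.mean(0); d=e[1]-e[0]; L=np.hypot(*d[:2]); a=np.degrees(np.arctan2(d[1],d[0]))
    print('ends',e[:,:2].round(0).tolist(),'mid',m.round(1),'L %.0f ang %.1f (mid pol %s)'%(L,a,pol(m)[0])); return m,a
E
python3 - <<'E'
from h import *
a=snap('wrist')
m,an=handle(a,[166,85],[80,120])
print(pol(ray(a,[[166,220]],84)))
for y in(an+90,an-90): go(m[0],m[1],150,np.radians(y%360))
E
```

```text
ends [[529.0, 259.0], [426.0, 230.0]] mid [477.8 244.7  50. ] L 107 ang -164.4 (mid pol [ 122.4 -154.2])
[[ 198.3 -112.5]]
shift [ 1.95 -4.87  3.83] turn z -0.5569 (mod pi: -0.0569) yaw 1.486 q6 0.32 t 8.8 pos [618.5 174.1 265. ] tilt [-3.141 -0.   ]
shift [ 1.95 -4.87  3.83] turn z -0.0569 (mod pi: -0.0569) yaw 1.486 q6 0.32 t 8.8 pos [618.5 174.1 265. ] tilt [-3.141 -0.   ]
```

```bash
python3 -m jog '[[[0.39,-0.97,0,0,0,0,0.3],[0.39,-0.98,0,0,0,0,0.3],[0.39,-0.98,0,0,0,0,0.3],[0.39,-0.97,0,0,0,0,0.3],[0.39,-0.97,0,0,0,0,0.3],[0,0,0,0,0,0.027,0.3],[0,0,0,0,0,0.028,0.3],[0,0,0,0,0,0.028,0.3]]]'
python3 -m jog '[[[0,0,0,0,0,0.028,0.3],[0,0,0,0,0,0.028,0.3],[0,0,0,0,0,0.028,0.3],[0,0,1,0,0,0.026,0.3],[0,0,1,0,0,0,0.3],[0,0,1,0,0,0,0.3],[0,0,0,0,0,0,0.3]]]'
python3 - <<'E'
from h import *
a=snap('wrist')
im=a['pixels']; st=r.get_state()
e=proj(a,[[529,259,50],[426,230,50]]);print(e)
go(477.8,244.7,36,np.radians(15.6))
cv2.imwrite('pics/w5.png',im)
E
```

```text
t: 9.85
ee_pos: [477.2, 245.6, 265.2]
tool_rot: [3.142, -0.0, 0.961]
wrist_force: [0.5, -0.1, -0.3]
width: 55.7
gripper_force: 0.0
t: 10.72
ee_pos: [476.6, 245.0, 173.2]
tool_rot: [3.141, 0.003, 0.275]
wrist_force: [-1.0, 0.1, 0.0]
width: 55.5
gripper_force: 0.0
[[255.04865233 115.80068175]
 [254.99387933 230.99253513]]
shift [0.01 0.02 4.63] turn z 0.0004 (mod pi: 0.0004) yaw 0.275 q6 1.72 t 10.8 pos [477.4 245.2 175. ] tilt [3.142e+00 1.000e-03]
```

View pics/w5.png

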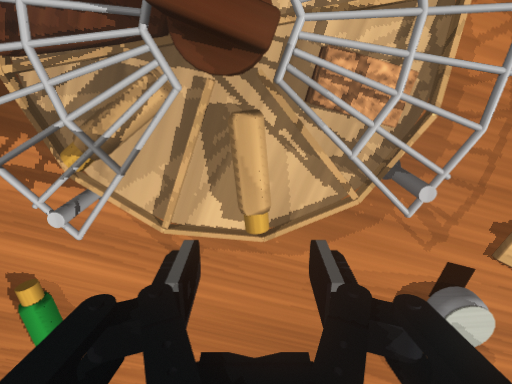

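The spare runs from (246,112) to (258,233), about 6° off the tool axis. I'll measure once more, then descend.

```bash
python3 - <<'E'
from h import *
a=snap('wrist')
m,an=handle(a,[246,112],[258,233])
go(m[0],m[1],36,np.radians(an+180))
E
```

```text
ends [[531.0, 267.0], [425.0, 227.0]] mid [477.8 247.   50. ] L 113 ang -159.0 (mid pol [ 121.4 -155.2])
shift [ 0.01 -0.06  4.67] turn z -0.0146 (mod pi: -0.0146) yaw 0.275 q6 1.72 t 10.8 pos [477.9 245.3 176.1] tilt [-3.141e+00 -1.000e-03]
```

```bash
python3 -m jog '[[[0,-0.06,0.9,0,0,-0.0146,0.3],[0,0,0.9,0,0,0,0.3],[0,0,0.9,0,0,0,0.3],[0,0,0.9,0,0,0,0.3],[0,0,0.7,0,0,0,0.3],[0,0,0.3,0,0,0,0.3],[0,0,0,0,0,0,-0.3]]]' 30
python3 -m jog '[[[0,0,0,0,0,0,-0.7],[0,0,0,0,0,0,-0.7],[0,0,0,0,0,0,-0.7]]]' 60
python3 -m jog '[[[0,0,-0.5,0,0,0,-1],[0,0,-1,0,0,0,-1],[0,0,-1,0,0,0,-1],[0,0,-1,0,0,0,-1],[0,0,-1,0,0,0,-1]]]' 60
python3 - <<'E'
from h import *
c=np.array([486.3,-221.8]); yv=np.array([np.sin(np.radians(10.8)),np.cos(np.radians(10.8))])
for i in range(1,6): print('place',i,(c+yv*62*(i-3)).round(1))
p=c+yv*62*2; go(p[0],p[1],180,np.radians(-10.8))
E
```

```text
t: 11.7
ee_pos: [477.7, 246.8, 37.7]
tool_rot: [-3.142, -0.001, 0.366]
wrist_force: [-0.5, -0.6, 0.1]
width: 38.6
gripper_force: 0.0
t: 12.08
ee_pos: [478.2, 246.9, 38.5]
tool_rot: [-3.141, -0.002, 0.366]
wrist_force: [-1.3, -0.4, 7.5]
width: 28.4
gripper_force: 60.3
t: 12.7
ee_pos: [477.3, 246.5, 174.2]
tool_rot: [-3.142, -0.001, 0.366]
wrist_force: [0.5, 0.2, -0.4]
width: 28.0
gripper_force: 59.3
place 1 [ 463.1 -343.6]
place 2 [ 474.7 -282.7]
place 3 [ 486.3 -221.8]
place 4 [ 497.9 -160.9]
place 5 [ 509.5 -100. ]
shift [-3.13 11.17 -0.2 ] turn z 0.0882 (mod pi: 0.0882) yaw 0.366 q6 1.63 t 12.7 pos [477.3 246.5 174.2] tilt [-3.142e+00 -1.000e-03]
```

```bash
python3 -m jog '[[[-0.26,0.8,0,0,0,0,-1],[-0.26,0.95,0,0,0,0,-1],[-0.26,0.95,0,0,0,0,-1],[-0.26,0.95,0,0,0,0,-1],[-0.26,0.95,0,0,0,0,-1],[-0.26,0.95,0,0,0,0,-1],[-0.26,0.95,0,0,0,0,-1],[-0.26,0.95,0,0,0,0,-1]]]' 60
python3 -m jog '[[[-0.26,0.95,0,0,0,0,-1],[-0.26,0.95,0,0,0,0,-1],[-0.26,0.95,0,0,0,0,-1],[-0.26,0.87,0,0,0,0,-1],[0,0,0,0,0,0.029,-1],[0,0,0,0,0,0.029,-1],[0,0,0,0,0,0.029,-1],[0,0,0,0,0,0,-1]]]' 60
python3 - <<'E'
from h import *
a=snap('wrist','w6.png')
go(509.5,-100,17,np.radians(-10.8))
im=a['pixels'].astype(int)
m=(im.max(2)<110)&(im[...,2]>im[...,0]+15)
B=blobs(m,60,1500); P=ray(a,[b[0] for b in B],27)
for b,p in zip(B,P): print(b[0].round(0),b[1],p.round(0))
E
```

```text
t: 13.7
ee_pos: [499.0, 14.5, 173.2]
tool_rot: [3.141, -0.001, 0.366]
wrist_force: [-0.2, -0.5, -0.7]
width: 28.2
gripper_force: 59.4
t: 14.7
ee_pos: [509.8, -99.9, 172.9]
tool_rot: [3.142, -0.001, -0.18]
wrist_force: [0.0, 0.3, -1.0]
width: 28.5
gripper_force: 59.5
shift [-0.01  0.    5.19] turn z 0.0018 (mod pi: 0.0018) yaw -0.177 q6 1.51 t 14.8 pos [509.8 -99.9 172.7] tilt [ 3.142e+00 -1.000e-03]
[206.  97.] 96 [585. -71.  27.]
[206. 109.] 80 [574. -68.  27.]
[227. 131.] 240 [552. -83.  27.]
[292. 131.] 346 [ 541. -142.   27.]
[355. 131.] 288 [ 531. -199.   27.]
[492. 133.] 469 [ 506. -322.   27.]
[308. 159.] 173 [ 512. -153.   27.]
[203. 138.] 301 [550. -59.  27.]
[  4. 170.] 103 [554. 134.  27.]
[209. 166.] 163 [523. -59.  27.]
[294. 198.] 105 [ 475. -134.   27.]
[348. 201.] 251 [ 463. -187.   27.]
[475. 204.] 300 [ 437. -310.   27.]
[ 22. 209.] 89 [513. 135.  27.]
[309. 257.] 225 [ 406. -141.   27.]
[195. 254.] 274 [431. -23.  27.]
[177. 286.] 72 [397.   6.  27.]
[371. 292.] 202 [ 350. -202.   27.]
[423. 326.] 105 [ 294. -258.   27.]
[263. 355.] 70 [284. -69.  27.]
[493. 368.] 778 [ 214. -340.   27.]
```

View pics/w6.png

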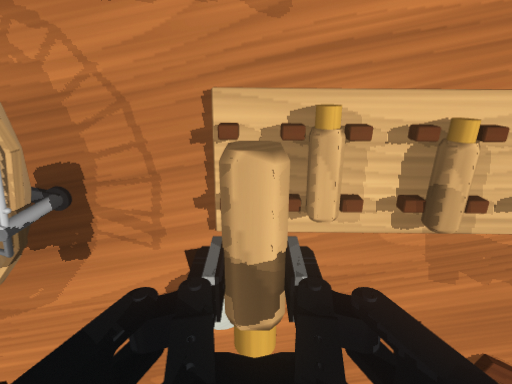

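The held spare spans (255,142) to (255,355) and is lined up with the leftmost notch pair, whose teeth are at (227,131) and (292,131). I'll lower it.

```bash
python3 -m jog '[[[0.06,0.04,0.8,0,0,0.002,-1],[0,0,1,0,0,0,-1],[0,0,1,0,0,0,-1],[0,0,1,0,0,0,-1],[0,0,0.7,0,0,0,-1],[0,0,0.4,0,0,0,-1],[0,0,0.2,0,0,0,-1],[0,0,0,0,0,0,-1]]]' 60
python3 -c "
from h import *
go(511,-101.5,19);print(r.get_state()['width'],r.get_state()['wrist_force'])"
```

```text
t: 15.75
ee_pos: [511.6, -101.5, 19.3]
tool_rot: [3.142, -0.0, -0.193]
wrist_force: [0.4, 0.4, -1.4]
width: 28.3
gripper_force: 59.4
shift [-0.02  0.    0.01] yaw -0.193 q6 1.52 t 15.8 pos [ 511.6 -101.5   19.3] tilt [ 3.142 -0.   ]
28.31140825334249 [ 0.36031864  0.41511909 -1.43641619]
```

```bash
python3 -m jog '[[[0,0,0.03,0,0,0,-0.2],[0,0,0,0,0,0,0],[0,0,0,0,0,0,0.1],[0,0,-0.5,0,0,0,0.1],[0,0,-1,0,0,0,0.1],[0,0,-1,0,0,0,0.1],[0,0,-1,0,0,0,0.3],[0,0,-1,0,0,0,0.3]]]'
python3 - <<'E'
from h import *
a=snap('wrist','w7.png')
t=snap('top')
im=t['pixels']; cv2.imwrite('pics/t7.png',np.hstack([cv2.resize(im[95:240,105:250],(400,400)),cv2.resize(im[160:240,275:395],(400,400))]))
go(588,298.5,175,np.radians(85))
E
```

```text
t: 16.75
ee_pos: [511.3, -101.4, 155.3]
tool_rot: [3.142, -0.001, -0.194]
wrist_force: [-0.1, 0.8, -0.1]
width: 55.3
gripper_force: 0.0
shift [ -0.1  -13.57  -0.58] turn z -0.2669 (mod pi: 0.2331) yaw -0.194 q6 1.52 t 16.9 pos [ 512.6 -101.7  157.7] tilt [ 3.141 -0.006]
```

View pics/w7.png

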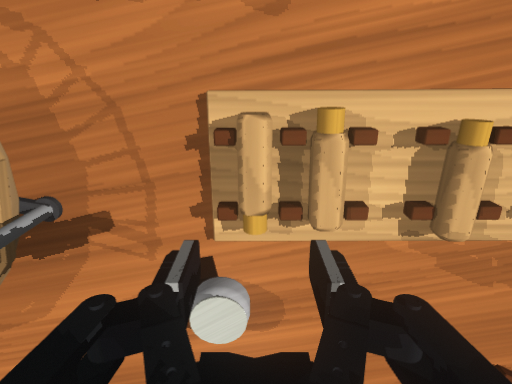

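The spare sits cleanly in place 5, from (255,114) to (255,233). Next, back to the bar.

```bash
python3 -m jog '[[[0,-0.8,-0.3,0,0,0,0.3],[0,-1,-0.3,0,0,0,0.3],[0,-1,0,0,0,0,0.3],[0,-1,0,0,0,0,0.3],[0,-1,0,0,0,0,0.3],[0,-1,0,0,0,0,0.3],[0,-1,0,0,0,0,0.3],[0,-1,0,0,0,0,0.3]]]'
python3 -m jog '[[[0,-1,0,0,0,0,0.3],[0,-1,0,0,0,0,0.3],[0,-1,0,0,0,0,0.3],[0,-1,0,0,0,0,0.3],[-0.05,-1,0,0,0,0,0.3],[-0.05,-0.77,0,0,0,0,0.3],[0,0,0,0,0,-0.029,0.3],[0,0,0,0,0,-0.029,0.3]]]'
python3 -m jog '[[[0,0,0,0,0,-0.029,0.3],[0,0,0,0,0,-0.029,0.3],[0,0,0,0,0,-0.029,0.3],[0,0,0,0,0,-0.029,0.3],[0,0,0,0,0,-0.029,0.3],[0,0,0,0,0,-0.029,0.3],[0,0,0,0,0,-0.029,0.3],[0,0,0,0,0,-0.006,0.3]]]'
python3 - <<'E'
from h import *
go(588,298.5,105,np.radians(85))
a=snap('wrist','w8.png')
E
```

```text
t: 17.85
ee_pos: [556.4, 129.2, 171.4]
tool_rot: [-3.142, -0.0, -0.194]
wrist_force: [0.1, 0.0, 0.1]
width: 55.2
gripper_force: 0.0
t: 18.85
ee_pos: [586.7, 299.0, 171.0]
tool_rot: [3.141, 0.0, 0.177]
wrist_force: [0.4, -0.2, 1.2]
width: 55.6
gripper_force: 0.0
t: 19.85
ee_pos: [586.7, 298.7, 171.2]
tool_rot: [-3.142, 0.0, 1.487]
wrist_force: [0.2, -0.4, -0.5]
width: 55.6
gripper_force: 0.0
shift [-0.    0.04  2.21] turn z 0.0006 (mod pi: 0.0006) yaw 1.487 q6 0.52 t 19.9 pos [586.7 298.7 171.2] tilt [-3.142  0.   ]
```

```bash
python3 -m jog '[[[0,0.03,0.9,0,0,0,0.3],[0,0,0.9,0,0,0,0.1],[0,0,0.4,0,0,0,-0.2],[0,0,0,0,0,0,-0.5],[0,0,0,0,0,0,-0.8],[0,0,0,0,0,0,-0.8]]]' 30
python3 -m jog '[[[0,0,0,0,0,-0.02,-1],[0,0,0,0,0,-0.028,-1],[0,0,0,0,0,-0.028,-1],[0,0,0,0,0,-0.028,-1],[0,0,0,0,0,-0.028,-1],[0,0,0,0,0,-0.028,-1],[0,0,0,0,0,0,-1]]]' 60
python3 -m jog '[[[0,0,0,0,0,0,-0.2],[0,0,0,0,0,0,0.3],[0,0,0,0,0,0,0.3],[0,0,-1,0,0,0,0.3],[0,0,-1,0,0,0,0.3],[0,0,-1,0,0,0,0.3],[0,0,-1,0,0,0,0.3],[0,0,-1,0,0,0,0.3]]]'
python3 - <<'E'
from h import *
go(478,258,260,np.radians(20))
E
```

```text
t: 20.65
ee_pos: [587.1, 298.5, 104.3]
tool_rot: [-3.14, 0.001, 1.484]
wrist_force: [-4.1, -0.5, -18.0]
width: 21.7
gripper_force: 31.3
t: 21.52
ee_pos: [588.1, 298.9, 104.4]
tool_rot: [3.141, 0.0, 2.492]
wrist_force: [9.4, 6.4, -23.7]
width: 20.9
gripper_force: 59.9
t: 22.52
ee_pos: [587.6, 298.6, 256.6]
tool_rot: [3.141, 0.0, 2.489]
wrist_force: [0.7, 0.3, 1.1]
width: 55.7
gripper_force: 0.0
shift [ 2.08 -3.29 -0.12] turn z 0.3406 (mod pi: -0.1594) yaw 2.489 q6 -0.49 t 22.5 pos [587.6 298.6 256.6] tilt [3.141 0.   ]
```

```bash
python3 -m jog '[[[0.5,-0.82,0,0,0,0,0.3],[0.52,-0.82,0,0,0,0,0.3],[0.52,-0.82,0,0,0,0,0.3],[0.52,-0.82,0,0,0,0,0.3],[0,0,0.5,0,0,-0.028,0.3],[0,0,0.5,0,0,-0.028,0.3],[0,0,0.5,0,0,-0.028,0.3],[0,0,0.5,0,0,-0.028,0.3]]]'
python3 -m jog '[[[0,0,0.5,0,0,-0.028,0.3],[0,0,0.2,0,0,-0.02,0.3],[0,0,0,0,0,0,0.3]]]'
python3 - <<'E'
from h import *
a=snap('wrist','w8b.png'); go(478,258,175,np.radians(200))
E
```

```text
t: 23.52
ee_pos: [478.9, 257.9, 195.2]
tool_rot: [3.141, 0.001, -3.084]
wrist_force: [-0.0, -0.2, -0.3]
width: 55.7
gripper_force: 0.0
t: 23.9
ee_pos: [478.8, 257.8, 174.1]
tool_rot: [-3.142, 0.0, -2.789]
wrist_force: [-0.5, 0.1, -1.2]
width: 55.3
gripper_force: 0.0
shift [ 0.03  0.01 -0.02] turn z -0.9998 (mod pi: 0.0002) yaw -2.791 q6 -1.47 t 23.9 pos [478.9 257.9 174.5] tilt [3.142e+00 1.000e-03]
```

View pics/w8b.png

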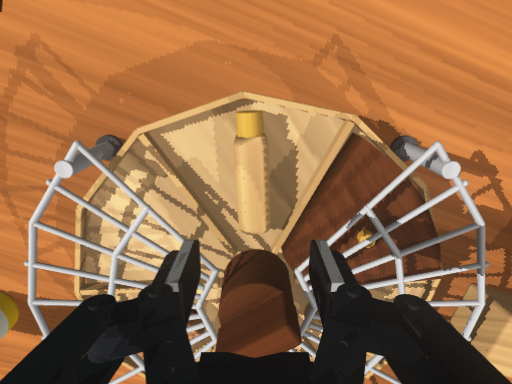

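The spare in the gap runs from its ferrule tip (249,111) to its butt (254,233), with the knob to the right at (363,238). I'll measure it and pick it.

```bash
python3 - <<'E'
from h import *
a=snap('wrist')
m,an=handle(a,[254,233],[249,111])
print(pol(ray(a,[363,238],66)))
go(m[0],m[1],37,np.radians(an))
E
```

```text
ends [[529.0, 276.0], [424.0, 233.0]] mid [476.8 254.5  50. ] L 114 ang -157.9 (mid pol [ 119.4 -158.6])
[[117.7 144.1]]
shift [ 0.11 -0.08  4.59] turn z -0.0057 (mod pi: -0.0057) yaw -2.792 q6 -1.47 t 24.0 pos [479.  258.  174.7] tilt [3.142e+00 1.000e-03]
```

```bash
python3 -m jog '[[[0.1,-0.08,0.9,0,0,-0.0057,0.3],[0,0,0.9,0,0,0,0.3],[0,0,0.9,0,0,0,0.3],[0,0,0.9,0,0,0,0.3],[0,0,0.7,0,0,0,0.3],[0,0,0.3,0,0,0,0.3],[0,0,0,0,0,0,-0.3]]]' 30
python3 -m jog '[[[0,0,0,0,0,0,-0.7],[0,0,0,0,0,0,-0.7],[0,0,0,0,0,0,-0.7]]]' 60
python3 -m jog '[[[0,0,-0.5,0,0,0,-1],[0,0,-1,0,0,0,-1],[0,0,-1,0,0,0,-1],[0,0,-1,0,0,0,-1],[0,0,-1,0,0,0,-1]]]' 60
python3 - <<'E'
from h import *
c=np.array([487.8,-223.3]); go(c[0],c[1],180,np.radians(-10.8))
E
```

```text
t: 24.88
ee_pos: [476.9, 254.7, 36.3]
tool_rot: [3.142, -0.0, -2.754]
wrist_force: [-0.3, 0.7, -0.7]
width: 38.5
gripper_force: 0.0
t: 25.25
ee_pos: [477.4, 254.9, 37.1]
tool_rot: [3.141, 0.002, -2.753]
wrist_force: [-2.0, -0.7, 7.2]
width: 28.1
gripper_force: 60.1
t: 25.88
ee_pos: [476.7, 254.5, 173.1]
tool_rot: [-3.142, 0.001, -2.753]
wrist_force: [0.5, 1.0, -0.7]
width: 28.6
gripper_force: 59.2
shift [  5.7  -14.88  -0.23] turn z -0.4081 (mod pi: 0.0919) yaw -2.753 q6 -1.52 t 25.9 pos [476.7 254.5 173.1] tilt [-3.142e+00  1.000e-03]
```

```bash
python3 -m jog '[[[0.36,-0.8,0,0,0,0,-1],[0.36,-0.94,0,0,0,0,-1],[0.36,-0.94,0,0,0,0,-1],[0.36,-0.94,0,0,0,0,-1],[0.36,-0.94,0,0,0,0,-1],[0.36,-0.94,0,0,0,0,-1],[0.36,-0.94,0,0,0,0,-1],[0.36,-0.94,0,0,0,0,-1]]]' 60
python3 -m jog '[[[0.36,-0.94,0,0,0,0,-1],[0.36,-0.94,0,0,0,0,-1],[0.36,-0.94,0,0,0,0,-1],[0.36,-0.94,0,0,0,0,-1],[0.36,-0.94,0,0,0,0,-1],[0.36,-0.94,0,0,0,0,-1],[0.36,-0.94,0,0,0,0,-1],[0.3,-0.92,0,0,0,0,-1]]]' 60
python3 -m jog '[[[0,0,0,0,0,0.025,-1],[0,0,0,0,0,0.029,-1],[0,0,0,0,0,0.029,-1],[0,0,0,0,0,0.009,-1],[0,0,0,0,0,0,-1]]]' 60
python3 - <<'E'
from h import *
a=snap('wrist','w9.png')
go(487.8,-223.3,18,np.radians(-10.8))
im=a['pixels'].astype(int)
m=(im.max(2)<110)&(im[...,2]>im[...,0]+15)
B=blobs(m,100,1500); P=ray(a,[b[0] for b in B],25)
for b,p in zip(B,P):
    if 380<p[0]<600 and p[1]<-50: print(b[0].round(0),b[1],p.round(0))
E
```

```text
t: 26.88
ee_pos: [480.7, 16.0, 172.1]
tool_rot: [-3.141, 0.001, -2.753]
wrist_force: [1.1, -0.6, -0.6]
width: 28.8
gripper_force: 59.3
t: 27.88
ee_pos: [487.7, -224.3, 172.1]
tool_rot: [-3.141, 0.001, -2.753]
wrist_force: [-0.1, -0.7, -0.9]
width: 28.4
gripper_force: 59.3
t: 28.5
ee_pos: [487.8, -223.3, 171.9]
tool_rot: [-3.141, 0.001, 2.953]
wrist_force: [-0.8, 0.7, -1.0]
width: 28.6
gripper_force: 59.4
shift [0.   0.   5.12] turn z 0.5001 (mod pi: 0.0001) yaw 2.954 q6 -1.86 t 28.6 pos [ 487.8 -223.3  171.7] tilt [-3.141e+00  1.000e-03]
[210. 132.] 605 [ 442. -257.   25.]
[319. 121.] 107 [ 451. -157.   25.]
[ 88. 133.] 418 [ 422. -367.   25.]
[156. 132.] 246 [ 433. -306.   25.]
[286. 133.] 268 [ 456. -188.   25.]
[350. 134.] 404 [ 468. -130.   25.]
[254. 148.] 388 [ 464. -220.   25.]
[344. 176.] 120 [ 508. -139.   25.]
[423. 187.] 223 [534. -64.  25.]
[223. 199.] 338 [ 509. -260.   25.]
[284. 200.] 264 [ 521. -201.   25.]
[101. 204.] 395 [ 491. -381.   25.]
[161. 203.] 300 [ 502. -321.   25.]
[342. 203.] 348 [ 536. -143.   25.]
[408. 205.] 260 [550. -80.  25.]
[308. 255.] 186 [ 588. -185.   25.]
[201. 252.] 129 [ 564. -296.   25.]
```

```bash
python3 -m jog '[[[0.05,-0.04,0.8,0,0,0,-1],[0,0,1,0,0,0,-1],[0,0,1,0,0,0,-1],[0,0,1,0,0,0,-1],[0,0,0.7,0,0,0,-1],[0,0,0.4,0,0,0,-1],[0,0,0.2,0,0,0,-1],[0,0,0,0,0,0,-1]]]' 60
python3 -m jog '[[[0,0,0.03,0,0,0,-0.2],[0,0,0,0,0,0,0],[0,0,0,0,0,0,0.1],[0,0,-0.5,0,0,0,0.1],[0,0,-1,0,0,0,0.1],[0,0,-1,0,0,0,0.1],[0,0,-1,0,0,0,0.3],[0,0,-1,0,0,0,0.3]]]'
python3 - <<'E'
from h import *
a=snap('wrist','w10.png')
im=a['pixels']; hsv=cv2.cvtColor(im,cv2.COLOR_BGR2HSV)
m=cv2.inRange(hsv,(18,140,110),(32,255,255))>0
B=blobs(m,60,3000); P=ray(a,[b[0] for b in B],25)
for b,p in zip(B,P): print(b[0].round(0),b[1],p.round(0))
go(588,298.5,175,np.radians(142.6))
E
```

```text
t: 29.55
ee_pos: [486.3, -224.3, 18.3]
tool_rot: [-3.142, 0.0, 2.953]
wrist_force: [0.4, 1.0, -0.0]
width: 28.5
gripper_force: 59.3
t: 30.55
ee_pos: [486.1, -224.2, 154.4]
tool_rot: [-3.141, 0.001, 2.952]
wrist_force: [0.0, -0.7, 0.2]
width: 55.5
gripper_force: 0.0
[253. 127.] 648 [ 441. -217.   25.]
[389. 134.] 83 [ 469. -103.   25.]
[408. 133.] 340 [472. -86.  25.]
[186. 224.] 464 [ 519. -298.   25.]
[ 46. 265.] 1268 [ 537. -447.   25.]
[316. 233.] 367 [ 553. -177.   25.]
[488. 342.] 396 [722.  -7.  25.]
[114. 380.] 62 [ 699. -433.   25.]
shift [-0.02 17.76 -0.57] turn z 0.0738 (mod pi: 0.0738) yaw 2.952 q6 -1.86 t 30.6 pos [ 487.2 -224.7  158.7] tilt [-3.14   0.006]
```

Spare 2's ferrule is at (441,-217), where (442,-216) was expected, so place 3 is good. Back to the bar.

```bash
python3 -m jog '[[[0,0.8,-0.3,0,0,0,0.3],[0,1,-0.2,0,0,0,0.3],[0,1,0,0,0,0,0.3],[0,1,0,0,0,0,0.3],[0,1,0,0,0,0,0.3],[0,1,0,0,0,0,0.3],[0,1,0,0,0,0,0.3],[0,1,0,0,0,0,0.3]]]'
python3 -m jog '[[[0,1,0,0,0,0,0.3],[0,1,0,0,0,0,0.3],[0,1,0,0,0,0,0.3],[0,1,0,0,0,0,0.3],[0,1,0,0,0,0,0.3],[0,1,0,0,0,0,0.3],[0,1,0,0,0,0,0.3],[0,1,0,0,0,0,0.3]]]'
python3 -m jog '[[[0,0.97,0,0,0,0,0.3],[0,0.98,0,0,0,0,0.3],[0,0,0,0,0,0.02,0.3],[0,0,0,0,0,0.029,0.3],[0,0,0,0,0,0.025,0.3],[0,0,0,0,0,0,0.3]]]'
python3 - <<'E'
from h import *
go(588,298.5,105,np.radians(142.6))
E
```

```text
t: 31.6
ee_pos: [530.3, 6.7, 168.2]
tool_rot: [3.141, 0.001, 2.952]
wrist_force: [-0.6, -0.3, 0.3]
width: 55.5
gripper_force: 0.0
t: 32.6
ee_pos: [575.4, 242.4, 168.2]
tool_rot: [3.141, 0.001, 2.952]
wrist_force: [0.6, 0.1, -0.4]
width: 55.7
gripper_force: 0.0
t: 33.35
ee_pos: [586.3, 298.9, 168.0]
tool_rot: [3.141, 0.0, 2.488]
wrist_force: [-0.4, 0.9, -0.1]
width: 55.4
gripper_force: 0.0
shift [-0.05  0.02  2.1 ] turn z -0.0001 (mod pi: -0.0001) yaw 2.488 q6 -0.48 t 33.4 pos [586.3 298.9 168. ] tilt [3.141 0.   ]
```

```bash
python3 -m jog '[[[-0.05,0.02,0.9,0,0,0,0.3],[0,0,0.9,0,0,0,0.1],[0,0,0.3,0,0,0,-0.2],[0,0,0,0,0,0,-0.5],[0,0,0,0,0,0,-0.8],[0,0,0,0,0,0,-0.8]]]' 30
python3 -m jog '[[[0,0,0,0,0,-0.015,-1],[0,0,0,0,0,-0.029,-1],[0,0,0,0,0,-0.029,-1],[0,0,0,0,0,-0.029,-1],[0,0,0,0,0,-0.029,-1],[0,0,0,0,0,-0.029,-1],[0,0,0,0,0,-0.029,-1]]]' 60
python3 -m jog '[[[0,0,0,0,0,-0.029,-1],[0,0,0,0,0,-0.029,-1],[0,0,0,0,0,-0.029,-1],[0,0,0,0,0,-0.029,-1],[0,0,0,0,0,-0.017,-1],[0,0,0,0,0,0,-1]]]' 60
python3 -m jog '[[[0,0,0,0,0,0,-0.2],[0,0,0,0,0,0,0.3],[0,0,0,0,0,0,0.3],[0,0,-1,0,0,0,0.3],[0,0,-1,0,0,0,0.3],[0,0,-0.5,0,0,0,0.3]]]'
python3 - <<'E'
from h import *
go(478,258,175,np.radians(200))
E
```

```text
t: 34.1
ee_pos: [588.1, 298.9, 104.2]
tool_rot: [3.14, -0.0, 2.489]
wrist_force: [5.7, 6.2, -15.1]
width: 21.2
gripper_force: 30.2
t: 34.98
ee_pos: [588.3, 300.2, 104.3]
tool_rot: [3.14, 0.003, -2.6]
wrist_force: [9.9, 18.4, -17.9]
width: 20.8
gripper_force: 60.2
t: 35.72
ee_pos: [587.5, 300.8, 104.3]
tool_rot: [3.141, 0.004, -1.768]
wrist_force: [2.1, 21.4, -14.9]
width: 21.1
gripper_force: 60.5
t: 36.48
ee_pos: [588.3, 298.4, 181.2]
tool_rot: [-3.14, 0.001, -1.773]
wrist_force: [0.7, 0.3, -1.1]
width: 55.7
gripper_force: 0.0
shift [2.06 3.33 0.2 ] turn z -0.8377 (mod pi: 0.1623) yaw -1.773 q6 -2.51 t 36.5 pos [588.3 298.4 181.2] tilt [-3.14e+00  1.00e-03]
```

```bash
python3 -m jog '[[[0.5,0.82,0,0,0,0,0.3],[0.52,0.84,0,0,0,0,0.3],[0.52,0.84,0,0,0,0,0.3],[0.52,0.83,0.2,0,0,0,0.3],[0,0,0,0,0,0.026,0.3],[0,0,0,0,0,0.028,0.3],[0,0,0,0,0,0.028,0.3],[0,0,0,0,0,0.028,0.3]]]'
python3 -m jog '[[[0,0,0,0,0,0.028,0.3],[0,0,0,0,0,0.024,0.3],[0,0,0,0,0,0,0.3]]]'
python3 - <<'E'
from h import *
a=snap('wrist','w11.png'); go(478,258,175,np.radians(200))
E
```

```text
t: 37.48
ee_pos: [477.5, 257.7, 172.8]
tool_rot: [3.142, -0.0, -2.47]
wrist_force: [-0.4, -0.2, -0.1]
width: 55.9
gripper_force: 0.0
t: 37.85
ee_pos: [477.5, 257.7, 172.8]
tool_rot: [-3.142, -0.0, -2.79]
wrist_force: [-0.5, 0.2, -0.1]
width: 55.7
gripper_force: 0.0
shift [-0.02  0.   -0.07] turn z -0.9991 (mod pi: 0.0009) yaw -2.787 q6 -1.48 t 37.9 pos [477.5 257.8 172.9] tilt [-3.142 -0.   ]
```

View pics/w11.png

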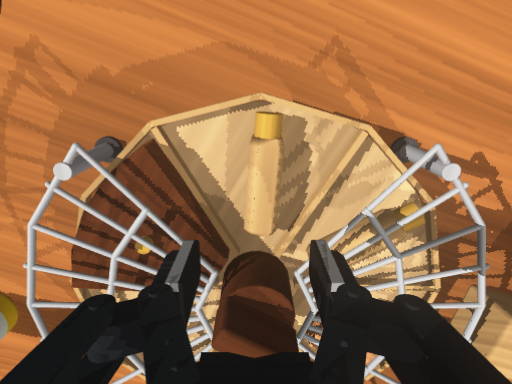

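The third spare is in the gap, from its ferrule tip (268,112) to its butt (260,234), with the knob to the left at (142,249).

```bash
python3 - <<'E'
from h import *
a=snap('wrist')
m,an=handle(a,[260,234],[268,112])
print('knob',pol(ray(a,[142,249],66)),'posts',pol(ray(a,[[64,172],[451,171]],84)))
go(m[0],m[1],37,np.radians(an))
E
```

```text
ends [[526.0, 281.0], [418.0, 248.0]] mid [472.  264.5  50. ] L 113 ang -162.7 (mid pol [ 120.7 -163.9])
knob [[116.4 -99.1]] posts [[ 198.8 -112.5]
 [ 203.4  152.2]]
shift [0.09 0.27 4.53] turn z 0.0086 (mod pi: 0.0086) yaw -2.787 q6 -1.48 t 38.0 pos [477.5 257.8 172.9] tilt [-3.142 -0.   ]
```

```bash
python3 -m jog '[[[0.09,0.27,0.9,0,0,0.0086,0.3],[0,0,0.9,0,0,0,0.3],[0,0,0.9,0,0,0,0.3],[0,0,0.9,0,0,0,0.3],[0,0,0.7,0,0,0,0.3],[0,0,0.22,0,0,0,0.3],[0,0,0,0,0,0,-0.3]]]' 30
python3 -m jog '[[[0,0,0,0,0,0,-0.7],[0,0,0,0,0,0,-0.7],[0,0,0,0,0,0,-0.7]]]' 60
python3 -m jog '[[[0,0,-0.5,0,0,0,-1],[0,0,-1,0,0,0,-1],[0,0,-1,0,0,0,-1],[0,0,-1,0,0,0,-1],[0,0,-1,0,0,0,-1]]]' 60
python3 - <<'E'
from h import *
go(462.8,-345.5,180,np.radians(-10.8))
E
```

```text
t: 38.83
ee_pos: [472.3, 264.5, 37.6]
tool_rot: [-3.142, -0.0, -2.843]
wrist_force: [0.4, 0.9, 0.8]
width: 38.3
gripper_force: 0.0
t: 39.2
ee_pos: [472.7, 264.7, 38.6]
tool_rot: [3.141, 0.001, -2.844]
wrist_force: [-0.7, -0.5, 6.6]
width: 28.3
gripper_force: 60.2
t: 39.83
ee_pos: [472.1, 264.5, 174.6]
tool_rot: [3.141, 0.001, -2.844]
wrist_force: [-0.2, 0.7, -0.8]
width: 28.4
gripper_force: 59.4
shift [  6.25 -19.35  -0.19] turn z -0.4227 (mod pi: 0.0773) yaw -2.844 q6 -1.40 t 39.8 pos [472.1 264.5 174.6] tilt [3.141e+00 1.000e-03]
```

```bash
python3 -m jog '[[[0.3,-0.8,0,0,0,0,-1],[0.3,-0.93,0,0,0,0,-1],[0.3,-0.93,0,0,0,0,-1],[0.3,-0.93,0,0,0,0,-1],[0.3,-0.93,0,0,0,0,-1],[0.3,-0.93,0,0,0,0,-1],[0.3,-0.93,0,0,0,0,-1],[0.3,-0.93,0,0,0,0,-1]]]' 60
python3 -m jog '[[[0.3,-0.93,0,0,0,0,-1],[0.3,-0.93,0,0,0,0,-1],[0.3,-0.93,0,0,0,0,-1],[0.3,-0.93,0,0,0,0,-1],[0.3,-0.93,0,0,0,0,-1],[0.3,-0.93,0,0,0,0,-1],[0.3,-0.93,0,0,0,0,-1],[0.3,-0.93,0,0,0,0,-1]]]' 60
python3 -m jog '[[[0.3,-0.93,0,0,0,0,-1],[0.3,-0.93,0,0,0,0,-1],[0.3,-0.93,0,0,0,0,-1],[0.3,-0.93,0,0,0,0,-1],[0.25,-0.88,0,0,0,0.027,-1],[0,0,0,0,0,0.027,-1],[0,0,0,0,0,0.0233,-1],[0,0,0,0,0,0,-1]]]' 60
python3 - <<'E'
from h import *
a=snap('wrist','w12.png')
go(462.8,-345.5,18,np.radians(-10.8))
im=a['pixels'].astype(int)
m=(im.max(2)<110)&(im[...,2]>im[...,0]+15)
B=blobs(m,100,1500); P=ray(a,[b[0] for b in B],25)
for b,p in zip(B,P):
    if 380<p[0]<600 and p[1]<-50: print(b[0].round(0),b[1],p.round(0))
E
```

```text
t: 40.83
ee_pos: [467.4, 32.8, 173.6]
tool_rot: [-3.141, 0.001, -2.844]
wrist_force: [0.6, 0.2, -1.4]
width: 28.4
gripper_force: 59.4
t: 41.82
ee_pos: [464.0, -201.7, 173.6]
tool_rot: [-3.141, 0.001, -2.844]
wrist_force: [0.9, 1.0, -1.3]
width: 28.3
gripper_force: 59.4
t: 42.82
ee_pos: [462.9, -345.5, 173.3]
tool_rot: [-3.141, 0.0, 2.954]
wrist_force: [0.2, 0.1, -1.6]
width: 28.3
gripper_force: 59.4
shift [ 0.01 -0.    5.17] turn z 0.5005 (mod pi: 0.0005) yaw 2.956 q6 -2.07 t 42.9 pos [ 462.9 -345.4  173.2] tilt [-3.141  0.   ]
[476.  70.] 228 [ 409. -140.   25.]
[394.  90.] 769 [ 412. -210.   25.]
[223. 131.] 124 [ 418. -367.   25.]
[288. 131.] 136 [ 430. -308.   25.]
[348. 134.] 252 [ 444. -253.   25.]
[256. 149.] 378 [ 441. -340.   25.]
[229. 198.] 212 [ 485. -376.   25.]
[285. 198.] 144 [ 495. -321.   25.]
[341. 201.] 221 [ 509. -266.   25.]
[406. 203.] 202 [ 523. -203.   25.]
[467. 202.] 165 [ 533. -143.   25.]
[178. 228.] 106 [ 507. -434.   25.]
[311. 260.] 292 [ 571. -305.   25.]
[282. 264.] 437 [ 570. -336.   25.]
```

```bash
python3 -m jog '[[[0.08,0.03,0.8,0,0,0,-1],[0,0,1,0,0,0,-1],[0,0,1,0,0,0,-1],[0,0,1,0,0,0,-1],[0,0,0.7,0,0,0,-1],[0,0,0.4,0,0,0,-1],[0,0,0.25,0,0,0,-1],[0,0,0,0,0,0,-1]]]' 60
python3 -m jog '[[[0,0,0,0,0,0,-0.2],[0,0,0,0,0,0,0],[0,0,0,0,0,0,0.1],[0,0,-0.5,0,0,0,0.1],[0,0,-1,0,0,0,0.1],[0,0,-1,0,0,0,0.1],[0,0,-1,0,0,0,0.3],[0,0,-1,0,0,0,0.3]]]'
python3 - <<'E'
from h import *
a=snap('wrist','w13.png')
im=a['pixels']; hsv=cv2.cvtColor(im,cv2.COLOR_BGR2HSV)
m=cv2.inRange(hsv,(18,140,110),(32,255,255))>0
B=blobs(m,60,3000); P=ray(a,[b[0] for b in B],25)
for b,p in zip(B,P): print(b[0].round(0),b[1],p.round(0))
go(588,298.5,175,np.radians(258.4))
E
```

```text
t: 43.88
ee_pos: [461.2, -344.5, 18.9]
tool_rot: [-3.141, 0.001, 2.954]
wrist_force: [-0.0, -0.3, -1.4]
width: 28.3
gripper_force: 59.8
t: 44.88
ee_pos: [460.7, -344.1, 155.3]
tool_rot: [-3.141, 0.001, 2.953]
wrist_force: [-0.3, 0.4, 0.9]
width: 55.5
gripper_force: 0.0
[254. 128.] 663 [ 416. -336.   25.]
[384. 129.] 174 [ 439. -226.   25.]
[401. 131.] 402 [ 443. -211.   25.]
[113. 190.] 120 [ 448. -475.   25.]
[124. 214.] 108 [ 473. -474.   25.]
[314. 225.] 461 [ 519. -297.   25.]
[155. 241.] 634 [ 507. -453.   25.]
[442. 236.] 527 [ 554. -176.   25.]
[195. 336.] 499 [ 630. -443.   25.]
shift [-0.12 21.85 -0.57] turn z -0.2478 (mod pi: -0.2478) yaw 2.953 q6 -2.07 t 44.9 pos [ 461.7 -344.9  159.7] tilt [-3.139  0.005]
```

Spare 3's ferrule is at (416,-336), where (417,-336) was expected, so the rack is full. Now I'll shut the bin.

```bash
python3 -m jog '[[[0,0.85,-0.3,0,0,0,0.3],[0,1,-0.2,0,0,0,0.3],[0,1,0,0,0,0,0.3],[0,1,0,0,0,0,0.3],[0,1,0,0,0,0,0.3],[0,1,0,0,0,0,0.3],[0,1,0,0,0,0,0.3],[0,1,0,0,0,0,0.3]]]'
python3 -m jog '[[[0,1,0,0,0,0,0.3],[0,1,0,0,0,0,0.3],[0,1,0,0,0,0,0.3],[0,1,0,0,0,0,0.3],[0,1,0,0,0,0,0.3],[0,1,0,0,0,0,0.3],[0,1,0,0,0,0,0.3],[0,1,0,0,0,0,0.3]]]'
python3 -m jog '[[[0,1,0,0,0,0,0.3],[0,1,0,0,0,0,0.3],[-0.02,1,0,0,0,0,0.3],[-0.03,1,0,0,0,0,0.3],[-0.03,1,0,0,0,0,0.3],[-0.04,0.98,0,0,0,0.026,0.3],[0,0,0,0,0,0.028,0.3],[0,0,0,0,0,0.028,0.3]]]'
python3 -m jog '[[[0,0,0,0,0,0.028,0.3],[0,0,0,0,0,0.028,0.3],[0,0,0,0,0,0.028,0.3],[0,0,0,0,0,0.028,0.3],[0,0,0,0,0,0.028,0.3],[0,0,0,0,0,0.029,0.3],[0,0,0,0,0,0,0.3]]]'
python3 - <<'E'
from h import *
go(588,299,105,np.radians(78.4))
E
```

```text
t: 45.92
ee_pos: [505.0, -111.8, 169.1]
tool_rot: [-3.142, 0.001, 2.953]
wrist_force: [0.6, 0.5, -0.3]
width: 55.3
gripper_force: 0.0
t: 46.92
ee_pos: [550.0, 124.0, 169.1]
tool_rot: [3.141, 0.001, 2.953]
wrist_force: [0.8, -0.9, -0.5]
width: 55.4
gripper_force: 0.0
t: 47.92
ee_pos: [587.0, 298.9, 168.8]
tool_rot: [3.141, 0.0, 2.433]
wrist_force: [0.6, -0.1, -0.0]
width: 55.8
gripper_force: 0.0
t: 48.8
ee_pos: [587.1, 298.5, 168.9]
tool_rot: [3.141, -0.0, 1.377]
wrist_force: [0.2, 0.1, -0.5]
width: 55.4
gripper_force: 0.0
shift [0.02 0.03 2.13] turn z 0.0014 (mod pi: 0.0014) yaw 1.377 q6 0.63 t 48.8 pos [587.1 298.5 168.9] tilt [ 3.141 -0.   ]
```

```bash
cat > chk.py <<'E'
from h import *
a=snap('top'); hsv=cv2.cvtColor(a['pixels'],cv2.COLOR_BGR2HSV)
m=cv2.inRange(hsv,(18,110,110),(32,255,255))>0; m[:,:105]=0;m[:100]=0;m[245:]=0;m[:,400:]=0
for c,n in blobs(m,3,300): print('top yellow',c.round(0),n,ray(a,c,25)[0].round(0),pol(ray(a,c,42)))
E
python3 chk.py
python3 -m jog '[[[0.02,0.03,0.9,0,0,0,0.3],[0,0,0.9,0,0,0,0.1],[0,0,0.3,0,0,0,-0.2],[0,0,0,0,0,0,-0.5],[0,0,0,0,0,0,-0.8],[0,0,0,0,0,0,-0.8]]]' 30
python3 -m jog '[[[0,0,0,0,0,0.015,-1],[0,0,0,0,0,0.028,-1],[0,0,0,0,0,0.028,-1],[0,0,0,0,0,0.028,-1],[0,0,0,0,0,0.028,-1],[0,0,0,0,0,0.028,-1],[0,0,0,0,0,0.0144,-1],[0,0,0,0,0,0,-1]]]' 60
python3 -m jog '[[[0,0,0,0,0,0,-0.2],[0,0,0,0,0,0,0.3],[0,0,0,0,0,0,0.3],[0,0,-1,0,0,0,0.3],[0,0,-1,0,0,0,0.3],[0,0,-1,0,0,0,0.3],[0,0,-1,0,0,0,0.3],[0,0,0,0,0,0,0.3]]]'
python3 - <<'E'
from h import *
a=snap('wrist','w14.png')
hsv=cv2.cvtColor(a['pixels'],cv2.COLOR_BGR2HSV)
m=cv2.inRange(hsv,(18,110,110),(32,255,255))>0
for c,n in blobs(m,30,1500):
    p=ray(a,c,66)[0]; print(c.round(0),n,pol(p))
    
print('gap px',proj(a,[[588+118*np.cos(np.radians(-160.2)),298+118*np.sin(np.radians(-160.2)),66]]))
go(588,298,200)
E
```

```text
top yellow [266. 118.] 215 [772.  22.  25.] [[329.  -57.1]]
top yellow [287. 113.] 14 [791. -49.  25.] [[398.7 -60.2]]
top yellow [286. 120.] 13 [766. -44.  25.] [[383.1 -63.1]]
top yellow [272. 128.] 3 [736.   2.  25.] [[329.1 -64.1]]
top yellow [268. 130.] 3 [729.  15.  25.] [[314.  -64.1]]
top yellow [216. 175.] 12 [573. 190.  25.] [[111.2 -98.9]]
top yellow [325. 182.] 41 [ 553. -177.   25.] [[473.5 -94.6]]
top yellow [361. 193.] 42 [ 518. -297.   25.] [[595.6 -97. ]]
top yellow [299. 206.] 42 [471. -91.  25.] [[ 405.2 -106.9]]
top yellow [337. 215.] 42 [ 443. -217.   25.] [[ 532.1 -105.9]]
top yellow [373. 223.] 45 [ 418. -337.   25.] [[ 653.4 -105.1]]
t: 49.6
ee_pos: [587.1, 298.9, 104.5]
tool_rot: [-3.139, 0.001, 1.378]
wrist_force: [-5.3, 0.3, -11.6]
width: 21.4
gripper_force: 31.2
t: 50.6
ee_pos: [586.6, 299.4, 104.6]
tool_rot: [-3.14, 0.003, 0.312]
wrist_force: [-11.2, 4.0, -9.6]
width: 20.8
gripper_force: 60.2
t: 51.6
ee_pos: [588.8, 299.2, 228.3]
tool_rot: [-3.141, -0.005, 0.312]
wrist_force: [-0.0, -0.3, -0.6]
width: 55.6
gripper_force: 0.0
[107.  79.] 319 [[160.6  75.9]]
[254. 271.] 125 [[ 120.8 -162.9]]
[500. 328.] 266 [[ 358.3 -106.2]]
gap px [[258.70592633 268.92113887]]
shift [-0.03  0.03  0.88] yaw 0.312 q6 1.69 t 51.6 pos [588.4 299.  226.3] tilt [-3.141e+00 -2.000e-03]
```

```bash
python3 -m jog '[[[0,0,-0.5,0,0,0,0.3],[-1,0,0,0,0,0,0.3],[-1,0,0,0,0,0,0.3],[-1,0,0,0,0,0,0.3],[0,0,0,0,0,0,0.3],[0,0,0,0,0,0,0.3]]]'; python3 chk.py | tail -6; python3 - <<'E'
from h import *
print(r.finish_job())
E
```

```text
t: 52.4
ee_pos: [502.7, 271.4, 240.3]
tool_rot: [3.142, -0.0, 0.312]
wrist_force: [-0.0, -0.4, -0.4]
width: 55.4
gripper_force: 0.0
top yellow [268. 130.] 3 [729.  15.  25.] [[314.  -64.1]]
top yellow [324. 182.] 42 [ 553. -176.   25.] [[473.1 -94.5]]
top yellow [361. 193.] 43 [ 517. -297.   25.] [[595.4 -97. ]]
top yellow [299. 206.] 42 [471. -91.  25.] [[ 405.2 -106.9]]
top yellow [337. 215.] 46 [ 443. -217.   25.] [[ 532.1 -105.9]]
top yellow [373. 223.] 46 [ 419. -337.   25.] [[ 653.2 -105.1]]
the job is handed in; nothing more can be done
None
```

I filled rack places 1, 3 and 5 with spares, turned the bin until the wood-filled compartment's knob measured about 6 mm from the gap's middle, let go, and handed the job in at about 52 s; no verdict came back.

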